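Swap the pressure cooker's weight and hold the right one over the vent

TASK

The pressure cooker has the wrong weight on its vent pipe: lift off the red-knobbed weight, set it gently back into its own red cup in the wooden weight holder until it sits fully home, and let go. Then take the blue-knobbed weight out of its cup, carry it over the things standing between, and hold it upright about a centimetre straight above the vent pipe, centred on it and never touching the cooker, ready to be set on once the cooker has vented. Finish still holding it there; leave the yellow weight and the jars and garlic as they are.

Things in the scene. Friction and masses are not known exactly. Their poses are not given: they have to be found in the camera images.
- weight_red: weight with a RED knob, 45 mm diameter, 55 mm tall, on the vent pipe at first. Origin: centre of its underside, z up. From the bottom: steel skirt 0-25 mm with a bore 15 mm wide, 25 mm deep, open below; shoulder to 29 mm; plain round knob 29 mm in diameter from 32 to 55 mm (grip here from above, any yaw). About 0.14 kg (0.7 to 1.4 times).
- weight_blue: pressure weight with a BLUE knob, like the red one but 40 mm diameter; same heights, same knob and bore; about 0.11 kg (0.7 to 1.4 times). Starts in the blue cup. Origin: centre of its underside, z up.
- weight_yellow: pressure weight with a YELLOW knob, 35 mm diameter, otherwise the same; stands in the yellow cup and stays there. Origin: centre of its underside.
- seat_red (a point): centre of the inner floor of the RED cup. The cup is 50 mm wide inside, and from 16 mm above its floor it flares to 56 mm at the rim, 24 mm above the floor. The floor is 10 mm above the worktop. The three coloured cups stand in any order in the holder.
- seat_blue (a point): centre of the inner floor of the BLUE cup, 45 mm wide inside, same heights, flaring to 51 mm
- seat_yellow (a point): centre of the inner floor of the YELLOW cup, 40 mm wide inside, same heights, flaring to 46 mm
- weight_holder: fixed wooden block 250 x 88 x 30 mm, its length along its own x, with three coloured cups 78 mm apart along that x, rims 34 mm above the worktop; origin: centre of its underside. Grasp the knobs with the fingers closing along its y, where both sides are free.
- pressure_cooker: fixed steel pressure cooker on a black hotplate (270 x 250 x 42 mm). Origin: centre of the pot's underside, 42 mm above the worktop. Lid 206 mm in diameter, top 129 mm above the origin; black handle reaches 240 mm from the centre along its own -x, top 131 mm above the origin; relief plug and pin on the lid end 134 mm above it.
- vent_tip (a point): centre of the top of the vent pipe: an upright brass pipe 9 mm in diameter that stands 22 mm above a round steel collar (22 mm diameter) on the cooker's lid, 45 mm from the lid's centre. A weight on the pipe rests on the collar, its underside 22 mm below this point. The point's z points up.
- pickle_jar: glass jar with a red cap, 85 mm diameter, 132 mm tall, between holder and cooker; origin: centre of its underside
- spice_jar: spice jar with a dark cap, 44 mm diameter, 105 mm tall; origin: centre of its underside
- garlic: garlic bulb, 54 mm wide, 53 mm tall; origin: centre of its underside

How it is judged (in metres and radians):
On the way, in this order (a step that is already met when the one before it is completed fails the run):
1. the red weight sits fully home in the red cup and is let go (horizontal distance between weight_red and seat_red below 0.005 m and z of weight_red in the frame of seat_red below 0.004 m and angle between weight_red's own z axis and vertical below 0.1 rad and contact force between the fingers and weight_red below 0.05 N), for 0.2 s.
2. the blue weight is held, lifted clear of its cup (z of weight_blue in the frame of seat_blue above 0.05 m and contact force between the fingers and weight_blue above 1 N), for 0.2 s.
At the end, for the whole second after the job is handed in: Blue weight gripped, still, upright within 7 degrees, underside 3 to 18 mm above the vent tip and within 6 mm of its axis; nothing touches the cooker; red and yellow weights home in their own cups (within 5 mm, under 4 mm high); jars moved under 15 mm, garlic under 20 mm (horizontal distance between weight_blue and vent_tip below 0.006 m and z of weight_blue in the frame of vent_tip between 0.003 and 0.018 m and angle between weight_blue's own z axis and vertical below 0.12 rad and linear speed of weight_blue below 0.02 m/s and contact force between the fingers and weight_blue above 1 N and contact force between pressure_cooker and anything else below 0.2 N and horizontal distance between weight_red and seat_red below 0.005 m and z of weight_red in the frame of seat_red below 0.004 m and angle between weight_red's own z axis and vertical below 0.1 rad and horizontal distance between weight_yellow and seat_yellow below 0.005 m and z of weight_yellow in the frame of seat_yellow below 0.004 m and distance of each of pickle_jar, spice_jar from where it was at the start of the episode below 0.015 m and distance of garlic from where it was at the start of the episode below 0.02 m); the arm keeps its last pose, push and grip.
It fails at once if the blue weight touches the cooker (contact force between weight_blue and pressure_cooker above 0.3 N).
It fails at once if the red weight is let go over its cup more than 12 mm above the cup's floor (not set down gently) (horizontal distance between weight_red and seat_red below 0.04 m and z of weight_red in the frame of seat_red above 0.012 m and contact force between the fingers and weight_red below 0.02 N).
It fails at once if the yellow weight is lifted from its cup (z of weight_yellow in the frame of seat_yellow above 0.015 m).
It fails at once if a jar or the garlic is disturbed (distance of any of pickle_jar, spice_jar from where it was at the start of the episode above 0.02 m or distance of garlic from where it was at the start of the episode above 0.03 m).
It also fails if it takes over 58 s, if anything falls off the work surface, if the arm or the gripper's body presses on something with over 40 N, if the wrist force passes 120 N, or if a joint passes its speed limit or range.

ROBOT

A 7-joint arm with a two-finger parallel gripper is mounted at the origin on a cart in front of the work surface, level with it; the furniture and walls round the work are solid. World frame = base frame: x ahead of the robot, y to its left, z up, the work surface at z = 0. Lengths are in mm, angles in rad, forces in N, time in s.
With the tool pointing down it reaches from about 425 to 875 mm from the base axis. Payload 4.7 kg.
Tool frame: the origin (TCP) lies at the very end of the fingers, on their centre line; the grasp point (between the pads) lies 19 mm behind it; z points along the fingers, y is the line along which they close (so a half turn about z gives the same grasp; the last joint's range is limited). The gripper opens to 87 mm and grips with 3 to 60 N. Pads are 19 mm wide; open, the fingers measure 117 mm over their backs; the gripper's body (75 mm by 190 mm) begins 51 mm behind the grasp point.
Start: joints at [-1.259, 0.321, -0.07, 1.45, 0.023, 1.371, -0.057], TCP at [190.749, 621.402, 222.587] pointing down, gripper open.
Joint ranges: [-2.86, 2.86], [-0.3, 2.09], [-1.38, 1.24], [0.06, 2.45], [-1.56, 4.7], [0.09, 2.05], [-2.69, 2.69]. Speed limits (rad/s): [2.57, 2.57, 3.14, 3.14, 3.14, 3.14, 3.14].

INTERFACE

Orientations are given as a unit quaternion [w, x, y, z].
In Python, from workcell import manip, camrig, status, hand_in gives the robot as it stands (manip), with the cameras (camrig), the job as plain functions and the readings (status).
- The arm moves only by the tool inch_along, called after ">>>" as name(argument=value, ...) on one line, values as JSON. Schema: {"type":"object","properties":{"ticks":{"type":"object","properties":{"aperture":{"type":"array","items":{"type":"number"},"minItems":1,"maxItems":20},"tx":{"type":"array","items":{"type":"number"},"minItems":1,"maxItems":20},"ty":{"type":"array","items":{"type":"number"},"minItems":1,"maxItems":20},"tz":{"type":"array","items":{"type":"number"},"minItems":1,"maxItems":20},"wx":{"type":"array","items":{"type":"number"},"minItems":1,"maxItems":20},"wy":{"type":"array","items":{"type":"number"},"minItems":1,"maxItems":20},"wz":{"type":"array","items":{"type":"number"},"minItems":1,"maxItems":20}},"additionalProperties":false,"required":["aperture","tx","ty","tz","wx","wy","wz"]},"only":{"type":"string"},"quiet":{"type":"boolean"},"lines":{"type":"string"}},"required":["ticks"],"additionalProperties":false}. ticks is an object with one list for each field, all of the same length, 1 to 20, a row being the entries at one place: aperture (the opening from 0.0 (shut) to 1.0 (fully open)), tx, ty, tz (the shift in mm), wx, wy, wz (a rotation vector in rad); each row is the pose to reach, as a shift and turn from the pose commanded when the call began, along the tool's axes at that moment; what a row does not reach only later rows make up. A row lasts 1/12 s, in which the tool goes at most 41.7 mm and 0.125 rad, less where a joint would pass 70% of its speed; a pose out of reach is approached as far as the arm can. The fingers move at their own pace and stop on an object; the grip force is fixed at half the most. Time passes only in rows, so rows that do not move let the fingers close. The tool returns the time, the measured TCP pose, the force, the opening and the grip force at its end. only (a regular expression) keeps the lines of the reply that match it, lines (a string "A,B") keeps lines A to B, and quiet returns only ok. Input that does not fit is refused with a message, and nothing moves.
- status.get_state(): the state, without advancing time (a new reading comes with each control period).
- camrig.get_image(name): name is "scene" or "top" or "wrist"; returns a dict with "img" (480x640x3 uint8, blue, green, red), "K" (3x3 intrinsics, pixels), "k1" (the pictures are not rectified: a ray, as slopes to the right and down, at radius r is drawn at 1 + k1 r^2 times it, then the intrinsics apply), "T" (4x4, takes a point from camera to world coordinates); the wrist camera has in their place "hand_eye" (4x4, takes a point from camera to tool coordinates, whose origin is the TCP and whose axes are the flange's). Camera axes: x right, y down, z forward; pixel columns grow to the right and rows downward; lengths in mm; the calibration is good to about 2 mm. A picture is of the moment at which its call begins: read the wrist's pose just before it. There is no depth.
- hand_in(): hands the job in; it is judged then, once.
The state is a dict: "time": time; "joints": joint angles; "joint_vel": joint speeds; "joint_torque": joint torques, N m; "ee_pos": TCP position; "tcp_rot": TCP orientation; "contact_force": force on the tool from outside, world axes, zero at the start; "torque": the same for the moment, N m; "opening": opening from 0.0 (shut) to 1.0 (fully open); "grip_force": force on a finger pad.
Only numpy, scipy, OpenCV 4.12 (cv2) and the standard library are available. Lean on these libraries where they do the work, as an engineer would, in place of code of your own. Each camera call takes 0.05 s, during which the arm holds its last target. There are 200 camera calls.

## Working session

There is one attempt and no reset: what is moved stays moved. The work goes in short steps, Python scripts to look and compute and a tool call to move; the robot and the scene stay as the last step left them, time stands still between calls to the robot, and variables do not carry over. Pictures are saved under pics/ and viewed, at most 16 in all, crops included, and the job is handed in when it is done.

```bash
ls; mkdir -p pics; python3 - <<'E'
from workcell import manip, camrig, status, hand_in
import cv2,numpy as np
s=status.get_state();print(s)
for n in ("scene","top"):
    d=camrig.get_image(n);cv2.imwrite(f"pics/{n}0.png",d["img"]);print(n,d["K"],d["k1"],d["T"])
d=camrig.get_image("wrist");print(d["hand_eye"],d["K"],d["k1"]);cv2.imwrite("pics/wrist0.png",d["img"])
E
```

```text
pics
workcell.py
{'time': 0.0, 'joints': array([-1.25891001,  0.32179305, -0.07008734,  1.45171321,  0.02255986,
        1.37077959, -0.05693374]), 'joint_vel': array([-4.00901614e-04, -1.17719954e-03,  1.13780228e-04, -1.00038582e-03,
        6.00308291e-04,  4.40891617e-05,  6.31297470e-04]), 'joint_torque': array([-6.85493262e-06, -4.91280770e+01, -4.04038802e-01, -3.12529707e+01,
       -6.40626275e-02,  4.36822919e-02,  1.70155240e-04]), 'ee_pos': array([190.57953004, 620.84082051, 221.46178457]), 'tcp_rot': array([-1.11732903e-04,  1.48347449e-01,  9.88934844e-01, -9.46825705e-04]), 'contact_force': array([ 0.12379093,  0.61670129, -0.55861967]), 'torque': array([-0.0411812 ,  0.04140886, -0.05643811]), 'grip_force': 0.0, 'opening': 0.9977677582878858}
scene [[535.64021322   0.         321.83121735]
 [  0.         535.64021322 249.80349241]
 [  0.           0.           1.        ]] 0.014119163042654731 [[ 7.43686536e-01 -5.30087774e-01  4.07354008e-01  1.38438862e+02]
 [-6.68437266e-01 -5.99666937e-01  4.39989984e-01 -4.62661699e+02]
 [ 1.10434189e-02 -5.99505227e-01 -
[... 236 characters left out ...]
710900043479254 [[-2.74533788e-02 -9.93681323e-01  1.08828950e-01  4.26892054e+02]
 [-9.99603199e-01  2.66029414e-02 -9.25892693e-03 -1.18135226e+01]
 [ 6.30525257e-03 -1.09039956e-01 -9.94017370e-01  1.06394286e+03]
 [ 0.00000000e+00  0.00000000e+00  0.00000000e+00  1.00000000e+00]]
[[ 1.00027961e-03 -9.67332441e-01 -2.53509266e-01  6.84130758e+01]
 [ 9.99999303e-01  8.08621032e-04  8.60219282e-04 -9.34827026e-01]
 [-6.27125093e-04 -2.53509950e-01  9.67332576e-01 -1.62835084e+02]
 [ 0.00000000e+00  0.00000000e+00  0.00000000e+00  1.00000000e+00]] [[366.02658851   0.         324.97207074]
 [  0.         366.02658851 240.5267255 ]
 [  0.           0.           1.        ]] -0.0741766251943739
```

View pics/scene0.png

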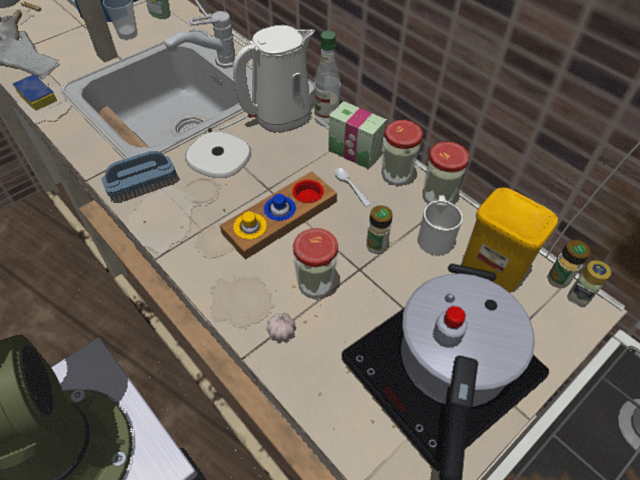

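View pics/top0.png

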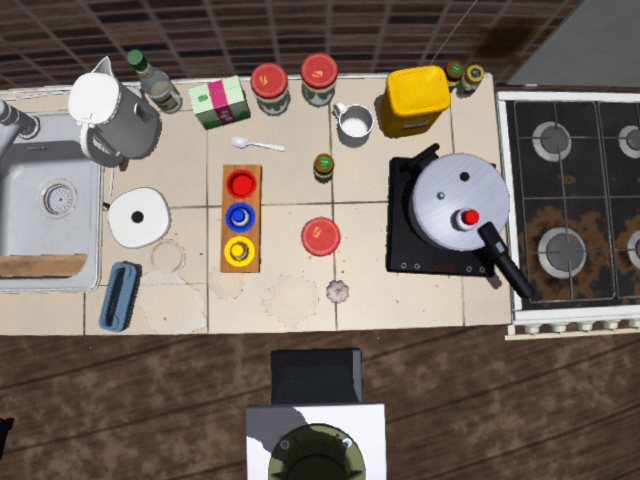

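The scene view shows the red knob at (455,313) on the cooker, the cups at yellow (249,222), blue (280,206) and red (308,190), the pickle jar at (316,262), the spice jar at (380,229) and the garlic at (281,326). In the top view the red knob is at (470,217), the red cup at (242,184), blue at (240,216) and yellow at (240,250).

```bash
cat > h.py <<'E'
from workcell import manip, camrig, status, hand_in
import cv2,numpy as np
from scipy.spatial.transform import Rotation as R
def cam(n):
    s=status.get_state(); d=camrig.get_image(n)
    if n=="wrist":
        T=np.eye(4);q=s["tcp_rot"];T[:3,:3]=R.from_quat([*q[1:],q[0]]).as_matrix();T[:3,3]=s["ee_pos"]
        d["T"]=T@d["hand_eye"]
    return d
def ray(d,uv):
    K=d["K"];p=np.array([(uv[0]-K[0,2])/K[0,0],(uv[1]-K[1,2])/K[1,1]]);x=p.copy()
    for _ in range(20): x=p/(1+d["k1"]*(x@x))
    v=d["T"][:3,:3]@np.array([x[0],x[1],1]);return d["T"][:3,3],v/np.linalg.norm(v)
def onz(d,uv,z):
    o,v=ray(d,uv);return (o+v*(z-o[2])/v[2]).round(1)
def tri(d1,u1,d2,u2):
    o,v=ray(d1,u1);p,w=ray(d2,u2);A=np.c_[v,-w];t=np.linalg.lstsq(A,p-o,rcond=None)[0]
    a,b=o+t[0]*v,p+t[1]*w;return ((a+b)/2).round(1),round(float(np.linalg.norm(a-b)),1)
def proj(d,P):
    T=np.linalg.inv(d["T"]);c=T[:3,:3]@np.array(P,float)+T[:3,3];x=c[:2]/c[2];x=x*(1+d["k1"]*(x@x));return d["K"][:2,:2]@x+d["K"][:2,2]
def mask(d,col,roi):
    hsv=cv2.cvtColor(d["img"],cv2.COLOR_BGR2HSV);h,s,v=cv2.split(hsv)
    m={"red":((h<8)|(h>172)),"blue":((h>100)&(h<130)),"yellow":((h>18)&(h<34))}[col]&(s>150)&(v>70)
    x0,y0,x1,y1=roi;o=np.zeros_like(h);o[y0:y1,x0:x1]=255*m[y0:y1,x0:x1];return o
def blobs(m,mn=15):
    c,_=cv2.findContours(m,cv2.RETR_EXTERNAL,cv2.CHAIN_APPROX_NONE)
    out=[]
    for k in c:
        if len(k)>=8 and cv2.contourArea(k)>mn:
            x,y,w,h=cv2.boundingRect(k);e=cv2.fitEllipse(cv2.convexHull(k)) ;out.append((np.round(e[0],1),np.round(e[1],1),round(e[2]),(x,y,w,h)))
    return out
E
python3 - <<'E'
from h import *
a=cam("scene");b=cam("top")
for n,c,ra,rb in [("knob","red",(435,300,475,332),(455,205,485,230)),("cupR","red",(290,172,330,208),(222,165,262,202)),("cupB","blue",(260,190,300,226),(222,200,262,234)),("cupY","yellow",(230,205,270,245),(222,232,262,272)),("cap","red",(285,220,345,275),(295,210,345,265))]:
    A=blobs(mask(a,c,ra));B=blobs(mask(b,c,rb));print(n,A,B,sep="\n  ")
    A=max(A,key=lambda e:e[1][0]*e[1][1]);B=max(B,key=lambda e:e[1][0]*e[1][1])
    for z in (34,132,215,230): print("   z",z,onz(a,A[0],z),onz(b,B[0],z))
    print("   tri",tri(a,A[0],b,B[0]))
im=lambda d,r:cv2.resize(d["img"][r[1]:r[3],r[0]:r[2]],None,fx=4,fy=4,interpolation=cv2.INTER_CUBIC)
cv2.imwrite("pics/crop1.png",np.vstack([im(a,(400,270,550,345)),im(b,(400,150,550,225))]))
print("garlic",onz(a,(281,326),27),onz(b,(338,292),27),"spice",onz(a,(380,212),105),onz(b,(323,160),105))
E
```

```text
knob
  [(array([454.4, 316.7]), array([19.7, 21.5]), 20, (445, 306, 20, 22))]
  [(array([470.9, 216.8]), array([14.3, 15. ]), 91, (464, 210, 15, 15))]
   z 34 [ 658.9 -264.5   34. ] [ 572.  -371.8   34. ]
   z 132 [ 599.9 -287.   132. ] [ 558.2 -337.5  132. ]
   z 215 [ 550. -306.  215.] [ 546.5 -308.5  215. ]
   z 230 [ 540.9 -309.4  230. ] [ 544.4 -303.3  230. ]
   tri (array([ 546.1, -307. ,  220.6]), 1.1)
cupR
  [(array([307.6, 190.7]), array([23.5, 31.3]), 90, (292, 179, 32, 24))]
  [(array([240.6, 183.7]), array([29.3, 29.9]), 63, (226, 169, 30, 30))]
   z 34 [663.6 154.2  34. ] [662.9 157.9  34. ]
   z 132 [604.1  84.3 132. ] [640.4 141.8 132. ]
   z 215 [553.7  25.  215. ] [621.4 128.1 215. ]
   z 230 [544.6  14.3 230. ] [618.  125.6 230. ]
   tri (array([665. , 157.9,  29.7]), 2.7)
cupB
  [(array([279.4, 207.2]), array([25.5, 30.8]), 84, (264, 194, 32, 27))]
  [(array([239.9, 217.1]), array([28.6, 29.3]), 40, (226, 203, 29, 29))]
   z 34 [586.7 157.8  34. ] [585. 160.  34.]
   z 132 [535.9  87.4 132. ] [570.  143.6 132. ]
   z 215 [492.9  27.9 215. ] [557.2 129.8 215. ]
   z
[... 396 characters left out ...]
24.6  18.8 230. ] [492.1 129.3 230. ]
   tri (array([508.6, 162.3,  31.6]), 2.2)
cap
  [(array([315. , 247.9]), array([36.1, 43.1]), 93, (294, 242, 43, 24)), (array([307.3, 237.6]), array([9. , 9.8]), 122, (302, 233, 10, 10)), (array([315.5, 244.6]), array([25.2, 32.6]), 89, (299, 232, 33, 26))]
  [(array([320.4, 236.3]), array([37.6, 37.8]), 12, (302, 218, 38, 38))]
   z 34 [571.4  25.5  34. ] [536.  -22.7  34. ]
   z 132 [522.4 -29.9 132. ] [525.6 -21.7 132. ]
   z 215 [480.8 -76.7 215. ] [516.8 -20.8 215. ]
   z 230 [473.3 -85.2 230. ] [515.2 -20.6 230. ]
   tri (array([527.7, -22.4, 119.6]), 1.9)
garlic [409.2 -63.7  27. ] [409.1 -59.1  27. ] spice [689.6 -32.9 105. ] [693.9 -32.2 105. ]
```

View pics/crop1.png

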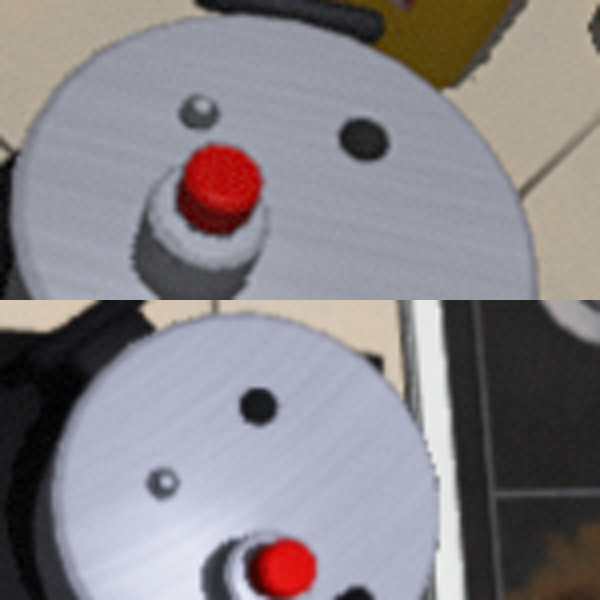

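```bash
cat >> h.py <<'E'
def rows(*targets, s=None):
    "tool-axis shifts from the present pose to tool-down targets (x,y,z), fingers closing along the holder's y"
    s=s or status.get_state();q=s["tcp_rot"];M=R.from_quat([*q[1:],q[0]]).as_matrix()
    a=0.0296;G=np.array([[-np.cos(a),np.sin(a),0],[np.sin(a),np.cos(a),0],[0,0,-1.]])
    rv=R.from_matrix(M.T@G).as_rotvec().round(3)
    for t in targets: print(t,(M.T@(np.array(t)-s["ee_pos"])).round(1),rv)
E
python3 - <<'E'
from h import *
a=cam("scene");b=cam("top")
print(tri(a,(455.5,312.8),b,(470.9,216.8)), tri(a,(449.7,296.7),b,(440.5,195.5)))
# lid centre via plug/pin ok; kettle top height check
print(tri(a,(280,38),b,(92,88)))
rows((190,621,330),(400,420,330),(545,60,330),(530,-300,330))
E
```

```text
(array([ 546. , -305. ,  228.8]), 3.9) (array([ 598.9, -266.1,  169.2]), 3.2)
(array([834.3, 440.4, 198. ]), 5.9)
(190, 621, 330) [   0.6   -0.5 -107.7] [-0.    -0.    -0.268]
(400, 420, 330) [-259.1 -131.1 -107.6] [-0.    -0.    -0.268]
(545, 60, 330) [-503.4 -432.7 -107.5] [-0.    -0.    -0.268]
(530, -300, 330) [-594.7 -781.2 -107.3] [-0.    -0.    -0.268]
```

>>> inch_along(ticks={"aperture": [1,1,1,1,1,1,1,1,1,1,1,1,1,1,1,1,1,1,1,1],"tx": [0,-20,-259,-259,-259,-259,-259,-259,-503,-503,-503,-503,-503,-503,-503,-503,-503,-503,-503,-503],"ty": [0,-10,-131,-131,-131,-131,-131,-131,-433,-433,-433,-433,-433,-433,-433,-433,-433,-433,-433,-433],"tz": [-60,-100,-107,-107,-107,-107,-107,-107,-107,-107,-107,-107,-107,-107,-107,-107,-107,-107,-107,-107],"wx": [0,0,0,0,0,0,0,0,0,0,0,0,0,0,0,0,0,0,0,0],"wy": [0,0,0,0,0,0,0,0,0,0,0,0,0,0,0,0,0,0,0,0],"wz": [0,-0.1,-0.268,-0.268,-0.268,-0.268,-0.268,-0.268,-0.268,-0.268,-0.268,-0.268,-0.268,-0.268,-0.268,-0.268,-0.268,-0.268,-0.268,-0.268]})

```text
time: 2.02
ee_pos: [545.1, 56.8, 329.7]
tcp_rot: [0.0, 0.018, 1.0, -0.0]
contact_force: [0.5, 1.4, -0.7]
opening: 1.0
grip_force: 0.0
```

```bash
python3 - <<'E'
from h import *
w=cam("wrist");cv2.imwrite("pics/w1.png",w["img"]);print(status.get_state()["joints"])
rows((545,60,330),(530,-300,330))
E
```

```text
[-0.53828249  0.06696413  0.40629838  1.54494041 -0.02716376  1.53521605
  1.40740161]
(545, 60, 330) [-0.4  0.5 -0.5] [ 0.001 -0.    -0.002]
(530, -300, 330) [   3.2 -359.7   -0.7] [ 0.001 -0.    -0.002]
```

>>> inch_along(ticks={"aperture": [1,1,1,1,1,1,1,1,1,1,1,1],"tx": [0,0,0,0,0,0,0,0,0,0,0,0],"ty": [-360,-360,-360,-360,-360,-360,-360,-360,-360,-360,-360,-360],"tz": [0,0,0,0,0,0,0,0,0,0,0,0],"wx": [0,0,0,0,0,0,0,0,0,0,0,0],"wy": [0,0,0,0,0,0,0,0,0,0,0,0],"wz": [0,0,0,0,0,0,0,0,0,0,0,0]})

```text
time: 3.07
ee_pos: [535.0, -297.3, 329.2]
tcp_rot: [-0.0, 0.013, 1.0, 0.001]
contact_force: [0.7, 1.0, 0.9]
opening: 1.001
grip_force: 0.0
```

```bash
python3 - <<'E'
from h import *
w=cam("wrist");cv2.imwrite("pics/w2.png",w["img"])
p=proj(w,(546,-305,229));print(p);u,v=p.astype(int)
for e in blobs(mask(w,"red",(max(u-60,0),max(v-60,0),u+60,v+60))):print(e, onz(w,e[0],229))
# cups, from the earlier wrist picture
w["img"]=cv2.imread("pics/w1.png");s=status.get_state()
import numpy as np
T=np.eye(4);q=[0,.0148,.9999,0];T[:3,:3]=R.from_quat([.0148,.9999,0,0]).as_matrix();T[:3,3]=[545.1,59.5,329.5]
w["T"]=T@w["hand_eye"]
for c,P in [("red",(664,157,34)),("blue",(586,159,34)),("yellow",(508,162,34))]:
    u,v=proj(w,P).astype(int);print(c,u,v)
    for e in blobs(mask(w,c,(max(u-45,0),max(v-45,0),u+45,v+45)),100):print(e,onz(w,e[0],34))
E
```

```text
[315.91487291 254.59812293]
(array([313.2, 251.1]), array([37. , 40.4]), 5, (295, 231, 37, 41)) [ 543.2 -306.9  229. ]
red 400 286
(array([401.7, 284.5]), array([45.9, 51.2]), 58, (377, 261, 49, 43)) [660.6 158.6  34. ]
blue 403 230
(array([405.8, 228.3]), array([50.3, 51.3]), 40, (392, 203, 40, 52)) [583.3 161.9  34. ]
yellow 407 169
(array([408.1, 167.6]), array([54.9, 57.7]), 34, (381, 139, 56, 58)) [506.2 162.9  34. ]
```

View pics/w2.png

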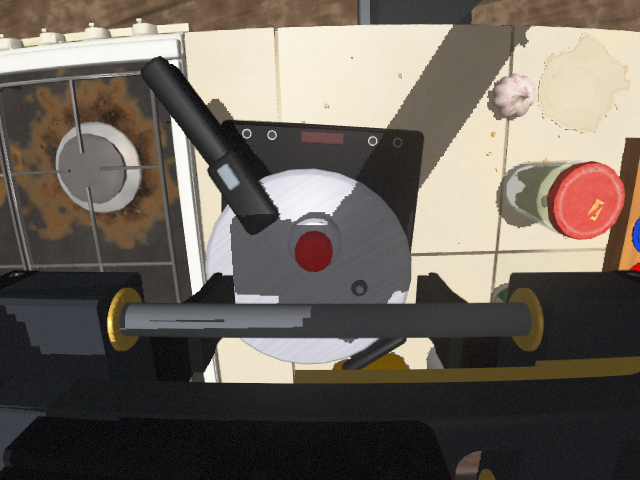

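The wrist view shows the red knob at (313,251) on the lid, just ahead of the fingers' line. That puts it at (543,-307), which agrees with the fixed cameras.

```bash
python3 - <<'E'
from h import *
rows((544.5,-306,245),(544.5,-306,209))
E
```

```text
(544.5, -306, 245) [-9.5 -9.  84.2] [0.002 0.    0.004]
(544.5, -306, 209) [ -9.5  -9.1 120.2] [0.002 0.    0.004]
```

>>> inch_along(ticks={"aperture": [1,1,1,1,1,1],"tx": [-9.5,-9.5,-9.5,-9.5,-9.5,-9.5],"ty": [-9,-9,-9,-9,-9,-9],"tz": [30,60,84,84,84,84],"wx": [0,0,0,0,0,0],"wy": [0,0,0,0,0,0],"wz": [0,0,0,0,0,0]})

```text
time: 3.62
ee_pos: [544.4, -308.2, 247.3]
tcp_rot: [0.001, 0.014, 1.0, -0.0]
contact_force: [0.3, 0.3, 0.5]
opening: 1.002
grip_force: 0.0
```

```bash
python3 - <<'E'
from h import *
s=status.get_state();print(s["ee_pos"])
w=cam("wrist");cv2.imwrite("pics/w3.png",w["img"])
u,v=proj(w,(544.5,-306,229)).astype(int);print(u,v)
es=blobs(mask(w,"red",(u-60,v-60,u+60,v+60)))
for e in es:print(e, onz(w,e[0],229))
b=cam("top");print(tri(w,es[0][0],b,(470.9,216.8)))
rows((544.5,-306,209))
E
```

```text
[ 544.36173301 -308.21312811  247.33862722]
330 279
(array([328.6, 276.5]), array([53.4, 59.2]), 179, (303, 247, 53, 57)) [ 542.8 -307.2  229. ]
(array([ 546. , -307. ,  219.8]), 0.5)
(544.5, -306, 209) [ 0.   3.2 39. ] [-0.001  0.004  0.001]
```

>>> inch_along(ticks={"aperture": [1,1,1,1,1,1,0,0,0,0,0,0],"tx": [0,0,0,0,0,0,0,0,0,0,0,0],"ty": [1.5,1.5,1.5,1.5,1.5,1.5,1.5,1.5,1.5,1.5,1.5,1.5],"tz": [12,25,34,38,38,38,38,38,38,38,38,38],"wx": [0,0,0,0,0,0,0,0,0,0,0,0],"wy": [0,0,0,0,0,0,0,0,0,0,0,0],"wz": [0,0,0,0,0,0,0,0,0,0,0,0]})

```text
time: 4.72
ee_pos: [543.2, -307.8, 207.7]
tcp_rot: [0.0, 0.015, 1.0, 0.0]
contact_force: [0.1, 0.1, 0.2]
opening: 0.628
grip_force: 0.0
```

```bash
python3 - <<'E'
from h import *
w=cam("wrist");cv2.imwrite("pics/w4.png",w["img"])
E
```

```text
(no output)
```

View pics/w4.png

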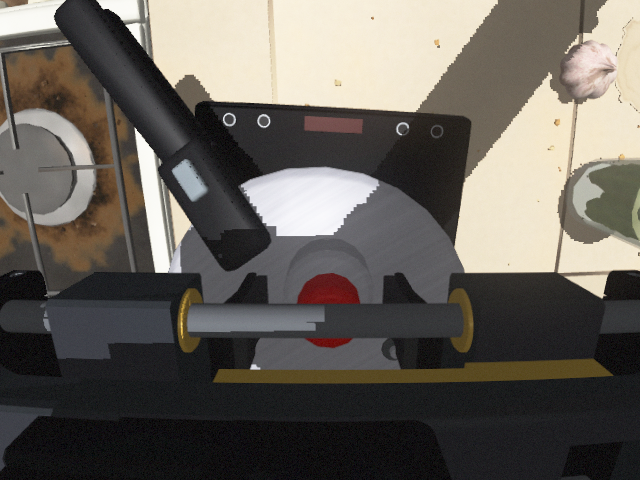

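The knob at (329,311) is centred between the closing fingers. I'll keep closing, then check the grip.

>>> inch_along(ticks={"aperture": [0,0,0,0,0,0,0],"tx": [0,0,0,0,0,0,0],"ty": [0,0,0,0,0,0,0],"tz": [0,0,0,0,0,0,0],"wx": [0,0,0,0,0,0,0],"wy": [0,0,0,0,0,0,0],"wz": [0,0,0,0,0,0,0]})

```text
time: 5.35
ee_pos: [543.2, -307.6, 207.6]
tcp_rot: [0.0, 0.015, 1.0, 0.0]
contact_force: [0.4, 0.2, -0.5]
opening: 0.317
grip_force: 30.0
```

>>> inch_along(ticks={"aperture": [0,0,0,0,0,0,0,0,0,0,0,0],"tx": [0,0,0,0,0,0,0,60,60,60,60,60],"ty": [0,0,0,0,0,0,0,0,60,100,100,100],"tz": [-6,-12,-20,-30,-45,-65,-85,-95,-95,-95,-95,-95],"wx": [0,0,0,0,0,0,0,0,0,0,0,0],"wy": [0,0,0,0,0,0,0,0,0,0,0,0],"wz": [0,0,0,0,0,0,0,0,0,0,0,0]})

```text
time: 6.35
ee_pos: [487.1, -200.1, 303.9]
tcp_rot: [0.001, 0.011, 1.0, 0.002]
contact_force: [1.0, -0.2, -1.7]
opening: 0.321
grip_force: 30.0
```

```bash
python3 - <<'E'
from h import *
s=status.get_state();print(s["ee_pos"])
for n in ("scene","top","wrist"):
    d=cam(n);cv2.imwrite(f"pics/v_{n}.png",d["img"]);np.savez(f"pics/v_{n}.npz",T=d["T"])
    p=proj(d,(544,-307,199));print(n,p)
    u,v=p.astype(int);c=d["img"][v-35:v+40,u-50:u+50];cv2.imwrite(f"pics/c_{n}.png",cv2.resize(c,(533,400),interpolation=cv2.INTER_CUBIC))
a=[cv2.imread(f"pics/c_{n}.png") for n in ("scene","top","wrist")]
cv2.imwrite("pics/crop2.png",cv2.resize(np.hstack(a),(800,200)))
E
```

```text
[ 487.05410676 -200.12151867  303.89723297]
scene [450.08695573 324.89904849]
top [467.48378379 219.29503387]
wrist [202.24494694 310.91489488]
```

View pics/crop2.png

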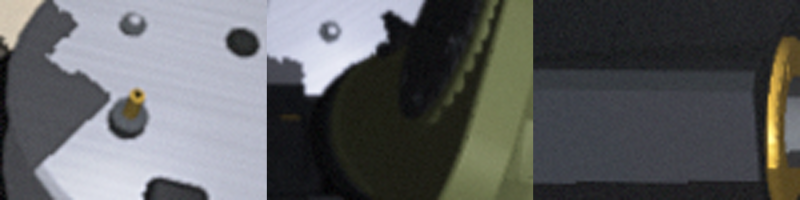

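```bash
python3 - <<'E'
from h import *
rows((580,-20,290),(663,157,220))
a=cam("scene");print(onz(a,(452.1,325.4),199),onz(a,(452.1,325.4),203))
E
```

```text
(580, -20, 290) [-88.1 189.8  13.5] [-0.001  0.001 -0.001]
(663, 157, 220) [-165.6  369.3   83.5] [-0.001  0.001 -0.001]
[ 545.6 -309.5  199. ] [ 543.3 -310.4  203. ]
```

>>> inch_along(ticks={"aperture": [0,0,0,0,0,0,0,0,0,0,0,0,0,0,0],"tx": [-15,-32,-50,-66,-82,-98,-113,-128,-142,-155,-162,-165,-165,-165,-165],"ty": [30,65,100,135,170,205,240,275,310,340,360,369,369,369,369],"tz": [0,3,6,10,13,22,35,48,60,72,80,83,83,83,83],"wx": [0,0,0,0,0,0,0,0,0,0,0,0,0,0,0],"wy": [0,0,0,0,0,0,0,0,0,0,0,0,0,0,0],"wz": [0,0,0,0,0,0,0,0,0,0,0,0,0,0,0]})

```text
time: 7.8
ee_pos: [662.7, 154.3, 220.7]
tcp_rot: [0.001, 0.017, 1.0, -0.001]
contact_force: [1.0, 0.1, -1.3]
opening: 0.321
grip_force: 30.0
```

```bash
python3 - <<'E'
from h import *
s=status.get_state();print(s["ee_pos"],s["joint_vel"].round(3).max())
w=cam("wrist");cv2.imwrite("pics/w5.png",w["img"])
for c,P in [("red",(664,157,34)),("blue",(586,159,34)),("yellow",(508,162,34))]:
    u,v=proj(w,P).astype(int);print(c,u,v)
    for e in blobs(mask(w,c,(max(u-60,0),max(v-60,0),u+60,v+60)),100):print(e,onz(w,e[0],34))
E
```

```text
[662.70583607 154.25191999 220.6794694 ] 0.004
red 328 218
(array([327.9, 216.7]), array([69.4, 71.2]), 81, (293, 182, 71, 63)) [662.1 156.   34. ]
blue 328 135
(array([327.9, 134.5]), array([73.6, 75.6]), 180, (292, 97, 73, 76)) [584.9 158.4  34. ]
yellow 329 45
(array([327.4,  44.9]), array([78.8, 83.2]), 3, (288, 3, 79, 84)) [507.6 160.4  34. ]
```

View pics/w5.png

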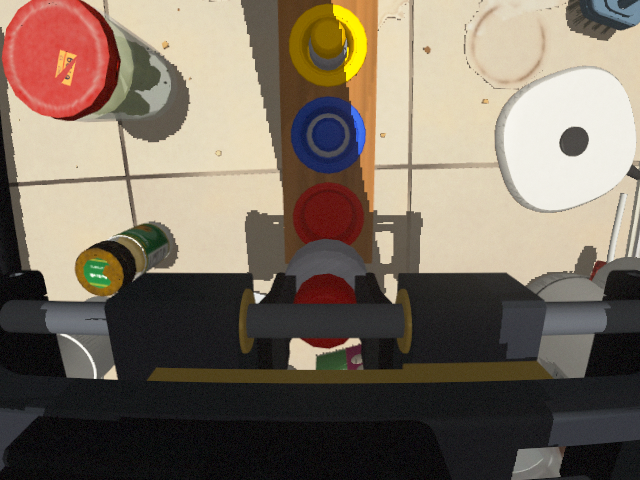

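The wrist view shows the red cup centre at about (328,217), the blue at (328,135) and the yellow at (327,45). The held weight's skirt arc is at v≈240. The cup centre works out at about (662.5,156).

```bash
python3 - <<'E'
from h import *
w=cam("wrist");t=status.get_state()["ee_pos"];print(t)
for z,r in((-33,22.5),(-8,22.5),(-4,20),(22,14.5)):
    print(z,[proj(w,t+np.array([dx,dy,z])).round(1).tolist() for dx,dy in((-r,0),(0,r),(0,-r))])
rows((662.5,156,120),(662.5,156,80))
g=cv2.cvtColor(w["img"],cv2.COLOR_BGR2HSV)
print(g[225:275:2,328].tolist())
E
```

```text
[662.58634803 154.89915846 221.02843187]
-33 [[326.2, 231.2], [367.2, 268.6], [287.7, 271.1]]
-8 [[326.3, 243.1], [372.8, 285.1], [282.8, 287.9]]
-4 [[326.5, 250.4], [368.7, 288.3], [287.0, 290.9]]
22 [[327.2, 281.1], [362.7, 312.3], [293.9, 314.4]]
(662.5, 156, 120) [  0.3   1.1 101. ] [-0.     0.002 -0.004]
(662.5, 156, 80) [  0.4   1.1 141. ] [-0.     0.002 -0.004]
[[2, 212, 100], [1, 213, 98], [1, 219, 99], [2, 229, 99], [0, 212, 101], [2, 219, 99], [0, 202, 92], [173, 41, 75], [90, 3, 75], [150, 3, 73], [140, 10, 73], [140, 10, 74], [135, 7, 73], [165, 6, 84], [105, 6, 86], [150, 9, 88], [140, 9, 88], [140, 9, 89], [132, 13, 96], [144, 14, 92], [126, 14, 94], [130, 8, 92], [132, 13, 97], [114, 15, 87], [177, 85, 81]]
```

>>> inch_along(ticks={"aperture": [0,0,0,0,0,0,0,0],"tx": [2,3.8,3.8,3.8,3.8,3.8,3.8,3.8],"ty": [1,1.2,1.2,1.2,1.2,1.2,1.2,1.2],"tz": [30,65,100,125,135,135,135,135],"wx": [0,0,0,0,0,0,0,0],"wy": [0,0,0,0,0,0,0,0],"wz": [0,0,0,0,0,0,0,0]})

```text
time: 8.57
ee_pos: [660.2, 159.1, 87.5]
tcp_rot: [0.002, 0.015, 1.0, 0.001]
contact_force: [0.8, 0.1, -1.2]
opening: 0.322
grip_force: 30.0
```

```bash
python3 - <<'E'
from h import *
w=cam("wrist");t=status.get_state()["ee_pos"];print(t)
a=cam("scene");u,v=proj(a,(662,156,50)).astype(int)
i1=cv2.resize(a["img"][v-35:v+40,u-50:u+50],(400,300),interpolation=cv2.INTER_CUBIC)
i2=cv2.resize(w["img"][200:350,230:430],(400,300),interpolation=cv2.INTER_CUBIC)
cv2.imwrite("pics/crop3.png",np.hstack([i1,i2]));rows((659,156,50))
E
```

```text
[660.22982502 159.2869726   87.60717498]
(659, 156, 50) [ 1.1 -3.5 37.3] [ 0.001  0.004 -0.   ]
```

View pics/crop3.png

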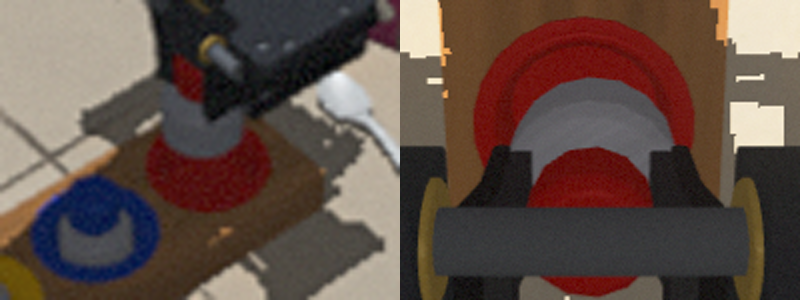

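The crops show the skirt just above the red cup, about 2–3 mm too far towards +y and a little ahead. I'll correct that and then lower in small steps.

>>> inch_along(ticks={"aperture": [0,0,0,0,0,0],"tx": [1,1,1,1,1,1],"ty": [-3,-3,-3,-3,-3,-3],"tz": [5,10,10,10,10,10],"wx": [0,0,0,0,0,0],"wy": [0,0,0,0,0,0],"wz": [0,0,0,0,0,0]})

```text
time: 9.17
ee_pos: [657.3, 156.4, 74.6]
tcp_rot: [0.0, 0.015, 1.0, 0.0]
contact_force: [-0.2, 0.5, -2.1]
opening: 0.32
grip_force: 30.0
```

```bash
python3 - <<'E'
from h import *
w=cam("wrist");t=status.get_state()["ee_pos"];print(t)
m=mask(w,"red",(230,150,430,290));ys,xs=np.nonzero(m);print(xs.min(),xs.max(),ys.min())
k=[(ys[i],xs[i]) for i in range(len(xs)) if ys[i]<ys.min()+60]
c=blobs(m,100);print(c,[onz(w,e[0],34) for e in c])
pu=proj(w,(662.5,156.3,34));print(pu, proj(w,(662.5-34,156.3,34)))
rows((659,156.3,50))
E
```

```text
[657.28812328 156.37977095  74.64521526]
268 384 217
[(array([325.5, 296.9]), array([46.4, 56.3]), 92, (299, 274, 54, 16)), (array([325.9, 271.7]), array([109.1, 116.4]), 88, (268, 217, 117, 73))] [array([676.9, 155.3,  34. ]), array([660.9, 156. ,  34. ])]
[326.54749913 274.20900044] [324.89248591 217.50008039]
(659, 156.3, 50) [-1.7 -0.  24.6] [ 0.  0. -0.]
```

>>> inch_along(ticks={"aperture": [0,0,0,0,0,0,0,0],"tx": [-0.8,-0.8,-0.8,-0.8,-0.8,-0.8,-0.8,-0.8],"ty": [0,0,0,0,0,0,0,0],"tz": [5,10,14,18,22,24,26,26],"wx": [0,0,0,0,0,0,0,0],"wy": [0,0,0,0,0,0,0,0],"wz": [0,0,0,0,0,0,0,0]})

```text
time: 9.88
ee_pos: [658.4, 156.2, 48.2]
tcp_rot: [0.0, 0.015, 1.0, -0.0]
contact_force: [1.5, 0.2, -1.9]
opening: 0.32
grip_force: 30.1
```

>>> inch_along(ticks={"aperture": [0,0,0,0],"tx": [0,0,0,0],"ty": [0,0,0,0],"tz": [1,2,3,3],"wx": [0,0,0,0],"wy": [0,0,0,0],"wz": [0,0,0,0]})

```text
time: 10.22
ee_pos: [658.5, 156.2, 45.7]
tcp_rot: [0.001, 0.015, 1.0, 0.0]
contact_force: [3.3, 0.4, -1.2]
opening: 0.318
grip_force: 30.1
```

>>> inch_along(ticks={"aperture": [0,0,0],"tx": [0,0,0],"ty": [0,0,0],"tz": [1,2,2],"wx": [0,0,0],"wy": [0,0,0],"wz": [0,0,0]})

```text
time: 10.47
ee_pos: [658.4, 156.3, 43.7]
tcp_rot: [0.0, 0.015, 1.0, 0.0]
contact_force: [4.1, -0.7, -0.2]
opening: 0.317
grip_force: 30.1
```

>>> inch_along(ticks={"aperture": [0,0,0,0],"tx": [-1.5,-1.5,-1.5,-1.5],"ty": [0,0,0,0],"tz": [0,1,2,2],"wx": [0,0,0,0],"wy": [0,0,0,0],"wz": [0,0,0,0]})

```text
time: 10.8
ee_pos: [658.9, 156.2, 40.9]
tcp_rot: [-0.001, 0.015, 1.0, -0.0]
contact_force: [0.5, -0.2, -2.7]
opening: 0.321
grip_force: 30.0
```

>>> inch_along(ticks={"aperture": [0,0,0],"tx": [0,0,0],"ty": [0,0,0],"tz": [1,1.5,1.5],"wx": [0,0,0],"wy": [0,0,0],"wz": [0,0,0]})

```text
time: 11.05
ee_pos: [659.1, 156.2, 39.9]
tcp_rot: [-0.0, 0.015, 1.0, -0.0]
contact_force: [1.6, -0.3, -0.6]
opening: 0.322
grip_force: 30.0
```

>>> inch_along(ticks={"aperture": [0,0,0],"tx": [0,0,0],"ty": [0,0,0],"tz": [1,1.5,1.5],"wx": [0,0,0],"wy": [0,0,0],"wz": [0,0,0]})

```text
time: 11.3
ee_pos: [659.6, 156.3, 39.7]
tcp_rot: [0.0, 0.015, 1.0, 0.0]
contact_force: [-1.5, -0.1, 4.4]
opening: 0.32
grip_force: 30.0
```

>>> inch_along(ticks={"aperture": [0,0,0],"tx": [0,0,0],"ty": [0,0,0],"tz": [1,1.5,1.5],"wx": [0,0,0],"wy": [0,0,0],"wz": [0,0,0]})

```text
time: 11.55
ee_pos: [660.0, 156.5, 39.5]
tcp_rot: [0.001, 0.015, 1.0, 0.0]
contact_force: [-3.0, -0.4, 10.4]
opening: 0.318
grip_force: 29.8
```

>>> inch_along(ticks={"aperture": [0,0.6,0.6,0.6,0.6,0.6,0.6],"tx": [0,0,0,0,0,0,0],"ty": [0,0,0,0,0,0,0],"tz": [-1.5,-2,-2,-2,-2,-2,-2],"wx": [0,0,0,0,0,0,0],"wy": [0,0,0,0,0,0,0],"wz": [0,0,0,0,0,0,0]})

```text
time: 12.13
ee_pos: [659.3, 156.2, 38.8]
tcp_rot: [-0.0, 0.015, 1.0, -0.0]
contact_force: [-0.0, 0.1, 0.3]
opening: 0.591
grip_force: 0.0
```

>>> inch_along(ticks={"aperture": [0.6,0.6,0.6,0.6,0.6,0.6,0.6],"tx": [0,0,0,0,0,0,0],"ty": [0,0,0,0,0,0,0],"tz": [-15,-45,-80,-110,-110,-110,-110],"wx": [0,0,0,0,0,0,0],"wy": [0,0,0,0,0,0,0],"wz": [0,0,0,0,0,0,0]})

```text
time: 12.72
ee_pos: [659.1, 156.2, 148.5]
tcp_rot: [-0.0, 0.015, 1.0, 0.0]
contact_force: [-0.0, -0.4, -1.3]
opening: 0.601
grip_force: 0.0
```

```bash
python3 - <<'E'
from h import *
w=cam("wrist");cv2.imwrite("pics/w6.png",w["img"]);a=cam("scene");b=cam("top")
i1=cv2.resize(a["img"][150:250,225:345],(480,400),interpolation=cv2.INTER_CUBIC)
i2=cv2.resize(w["img"][0:400,170:490],(320,400))
cv2.imwrite("pics/crop4.png",np.hstack([i1,i2]))
for P in [(585,158.4,65),(585,158.4,34)]:
    u,v=proj(w,P);print(u,v)
u,v=int(u),int(v)
for e in blobs(mask(w,"blue",(u-70,max(0,v-70),u+70,v+70)),100):print(e,onz(w,e[0],34))
s=status.get_state();print(s["ee_pos"])
E
```

```text
326.33781315992155 136.6214044473298
326.1575087981329 137.59705195044293
(array([326. , 137.1]), array([92.8, 95.4]), 0, (280, 90, 93, 96)) [584.6 158.3  34. ]
[658.41212385 156.05221493 147.15264852]
```

View pics/crop4.png

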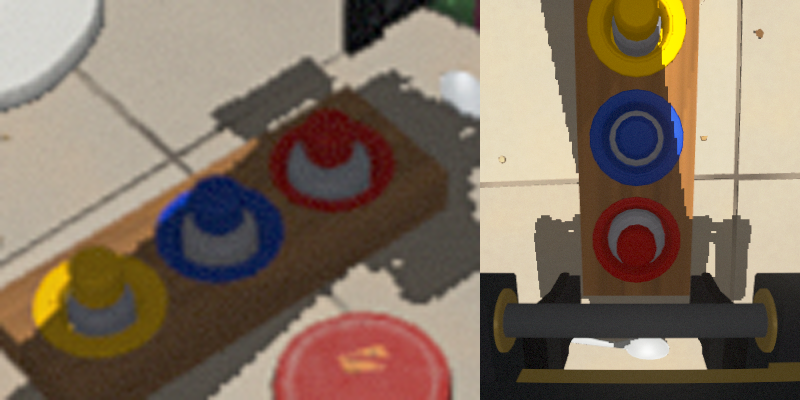

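The red weight sits in its cup like the others: the red knob is at (635,245) in the crop, at the same height as its neighbours. The blue knob is centred in its cup at (326,137).

```bash
python3 - <<'E'
from h import *
rows((584.8,158.3,110),(584.8,158.3,42))
E
```

```text
(584.8, 158.3, 110) [73.5  0.1 37.4] [-0.001 -0.003 -0.   ]
(584.8, 158.3, 42) [ 73.3   0.2 105.4] [-0.001 -0.003 -0.   ]
```

>>> inch_along(ticks={"aperture": [0.6,0.6,0.6,0.6,0.6,0.6,0.6,0.6],"tx": [35,65,73.4,73.4,73.4,73.4,73.4,73.4],"ty": [0,0,0,0,0,0,0,0],"tz": [0,15,37,37,37,37,37,37],"wx": [0,0,0,0,0,0,0,0],"wy": [0,0,0,0,0,0,0,0],"wz": [0,0,0,0,0,0,0,0]})

```text
time: 13.53
ee_pos: [587.8, 158.2, 113.1]
tcp_rot: [0.001, 0.015, 1.0, 0.0]
contact_force: [-0.1, -0.2, 1.1]
opening: 0.596
grip_force: 0.0
```

```bash
python3 - <<'E'
from h import *
w=cam("wrist");s=status.get_state();print(s["ee_pos"])
u,v=proj(w,(585,158.4,34)).astype(int);print(u,v)
for e in blobs(mask(w,"blue",(u-80,max(0,v-80),u+80,v+80)),100):print(e,onz(w,e[0],34))
rows((584.8,158.3,42))
E
```

```text
[587.47595453 158.23112533 112.95920699]
326 243
(array([326.2, 242.4]), array([96.4, 99.2]), 92, (277, 194, 99, 97)) [584.  158.3  34. ]
(584.8, 158.3, 42) [ 2.8 -0.  71. ] [ 0.     0.002 -0.001]
```

>>> inch_along(ticks={"aperture": [0.6,0.6,0.6,0.6,0.6,0.6,0.6],"tx": [2,2.8,2.8,2.8,2.8,2.8,2.8],"ty": [0,0,0,0,0,0,0],"tz": [20,45,62,70,70,70,70],"wx": [0,0,0,0,0,0,0],"wy": [0,0,0,0,0,0,0],"wz": [0,0,0,0,0,0,0]})

```text
time: 14.17
ee_pos: [584.6, 158.7, 43.5]
tcp_rot: [0.001, 0.015, 1.0, 0.0]
contact_force: [0.1, 0.0, 0.3]
opening: 0.601
grip_force: 0.0
```

>>> inch_along(ticks={"aperture": [0,0,0,0,0,0,0,0],"tx": [0,0,0,0,0,0,0,0],"ty": [0,0,0,0,0,0,0,0],"tz": [0,0,0,0,0,0,0,0],"wx": [0,0,0,0,0,0,0,0],"wy": [0,0,0,0,0,0,0,0],"wz": [0,0,0,0,0,0,0,0]})

```text
time: 14.83
ee_pos: [583.5, 158.7, 42.4]
tcp_rot: [0.0, 0.015, 1.0, 0.0]
contact_force: [-0.9, 0.0, 1.9]
opening: 0.314
grip_force: 30.0
```

>>> inch_along(ticks={"aperture": [0,0,0,0,0,0,0,0,0,0,0,0,0],"tx": [0,0,0,0,0,0,0,0,0,0,0,0,0],"ty": [0,0,0,0,0,0,0,0,0,0,0,0,0],"tz": [-6,-14,-30,-55,-85,-115,-150,-185,-220,-250,-265,-265,-265],"wx": [0,0,0,0,0,0,0,0,0,0,0,0,0],"wy": [0,0,0,0,0,0,0,0,0,0,0,0,0],"wz": [0,0,0,0,0,0,0,0,0,0,0,0,0]})

```text
time: 15.92
ee_pos: [583.5, 158.3, 307.7]
tcp_rot: [0.001, 0.015, 1.0, 0.0]
contact_force: [-0.9, 0.5, -1.8]
opening: 0.32
grip_force: 30.0
```

```bash
python3 - <<'E'
from h import *
rows((570,0,325),(560,-307,330))
E
```

```text
(570, 0, 325) [   8.7 -158.6  -17.4] [ 0.001  0.001 -0.001]
(560, -307, 330) [   9.4 -465.7  -22.6] [ 0.001  0.001 -0.001]
```

>>> inch_along(ticks={"aperture": [0,0,0,0,0,0,0,0,0,0,0,0,0,0,0,0,0,0,0,0],"tx": [1,3,5,7,9,9,9,9,9,9,9,9,9,9,9,9,9,9,9,9],"ty": [-15,-40,-70,-105,-140,-175,-210,-245,-280,-315,-350,-385,-415,-440,-457,-465,-465,-465,-465,-465],"tz": [-10,-20,-22,-22,-22,-22,-22,-22,-22,-22,-22,-22,-22,-22,-22,-22,-22,-22,-22,-22],"wx": [0,0,0,0,0,0,0,0,0,0,0,0,0,0,0,0,0,0,0,0],"wy": [0,0,0,0,0,0,0,0,0,0,0,0,0,0,0,0,0,0,0,0],"wz": [0,0,0,0,0,0,0,0,0,0,0,0,0,0,0,0,0,0,0,0]})

```text
time: 17.58
ee_pos: [561.1, -304.1, 328.9]
tcp_rot: [0.0, 0.013, 1.0, 0.001]
contact_force: [-0.5, 0.0, -0.8]
opening: 0.319
grip_force: 30.0
```

```bash
python3 - <<'E'
from h import *
w=cam("wrist");cv2.imwrite("pics/w7.png",w["img"]);s=status.get_state();print(s["ee_pos"])
p=proj(w,(544,-307,200));print("pred",p)
u,v=p.astype(int)
a=cam("scene");pa=proj(a,(544,-307,200)).astype(int);print(pa)
i1=cv2.resize(w["img"][v-50:v+50,u-50:u+50],(400,400),interpolation=cv2.INTER_CUBIC)
i2=cv2.resize(a["img"][pa[1]-25:pa[1]+25,pa[0]-25:pa[0]+25],(400,400),interpolation=cv2.INTER_CUBIC)
cv2.imwrite("pics/crop5.png",np.hstack([i1,i2]))
E
```

```text
[ 561.07737701 -304.30743852  329.04872609]
pred [321.63096382 210.76759249]
[450 324]
```

View pics/crop5.png

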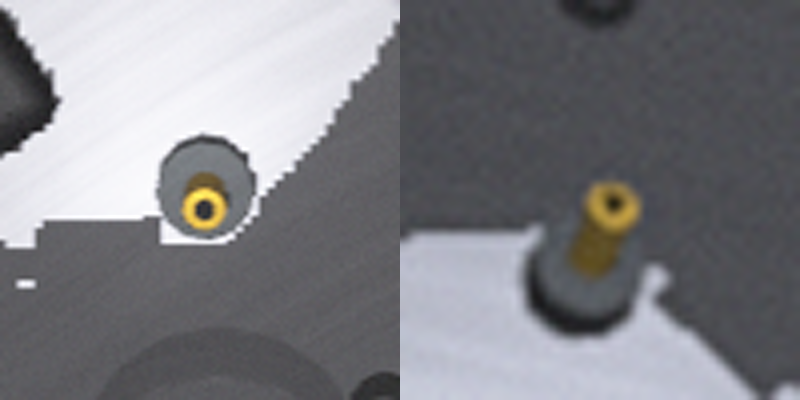

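The wrist crop shows the brass tip at (204,209), which is (322.0,212.3) in the full image. The scene crop puts it at (451.6,324.6).

```bash
python3 - <<'E'
from h import *
w=cam("wrist");a=cam("scene")
uw,ua=(322.0,212.25),(451.6,324.6)
print(tri(w,uw,a,ua),[onz(w,uw,z) for z in(198,200,203)],[onz(a,ua,z) for z in (198,200,203)])
t=status.get_state()["ee_pos"];print(t)
for z,r in((-32.4,20),(-7.4,20)): print(z,[proj(w,t+np.array([dx,dy,z])).round(1).tolist() for dx,dy in((-r,0),(0,r),(0,-r))])
g=w["img"][215:275,328].astype(int);print([tuple(x) for x in g.tolist()][::2])
for v in(265,275):print(v,w["img"][v,275:385].astype(int).sum(1)[::3].tolist())
cv2.imwrite("pics/crop6.png",cv2.resize(w["img"][180:330,225:425],(800,600),interpolation=cv2.INTER_CUBIC))
E
```

```text
(array([ 545.6, -307.7,  199.2]), 1.1) [array([ 545.6, -307.3,  198. ]), array([ 545.2, -307.3,  200. ]), array([ 544.7, -307.2,  203. ])] [array([ 546.7, -307.9,  198. ]), array([ 545.5, -308.4,  200. ]), array([ 543.7, -309. ,  203. ])]
[ 560.79693417 -305.13236895  329.18982883]
-32.4 [[324.5, 235.8], [360.9, 269.3], [290.0, 271.1]]
-7.4 [[324.5, 248.3], [365.7, 285.8], [285.5, 287.8]]
[(113, 111, 107), (123, 119, 115), (244, 240, 241), (104, 100, 101), (104, 97, 98), (100, 96, 96), (104, 98, 101), (103, 98, 98), (101, 97, 97), (101, 96, 97), (97, 92, 93), (98, 94, 95), (98, 94, 97), (99, 96, 95), (86, 85, 86), (84, 80, 80), (82, 81, 80), (83, 80, 83), (87, 84, 85), (85, 83, 80), (98, 95, 95), (92, 89, 89), (97, 93, 91), (97, 94, 93), (105, 102, 102), (105, 100, 104), (101, 98, 99), (100, 95, 97), (98, 95, 92), (77, 35, 21)]
265 [266, 264, 274, 271, 267, 274, 234, 241, 278, 279, 277, 283, 281, 303, 297, 302, 299, 298, 304, 307, 304, 296, 283, 277, 275, 267, 265, 237, 240, 145, 248, 272, 180, 200, 288, 276, 276]
275 [218, 77, 77, 96, 168, 163, 174, 254, 280, 284, 283, 289, 250, 121, 138, 150, 142, 142, 144, 121, 145, 216, 286, 291, 297, 287, 273, 170, 169, 157, 157, 75, 67, 120, 274, 268, 285]
```

View pics/crop6.png

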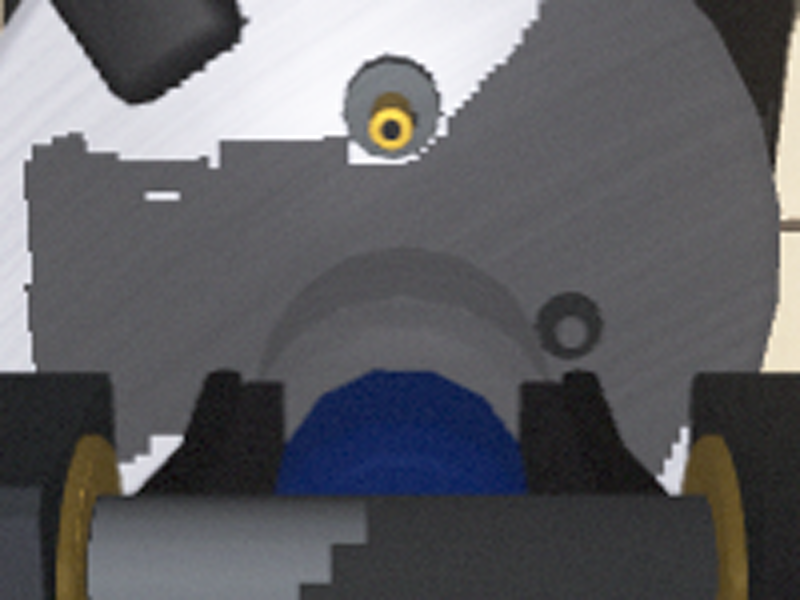

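The crop shows the brass tip at (390,128) and the front bottom edge of the blue skirt at v=247. I'll compare the weight and the tip at nearly equal depth, so any camera bias cancels.

```bash
python3 - <<'E'
from h import *
rows((585,-307.5,258))
E
```

```text
(585, -307.5, 258) [-24.2  -1.7  71.2] [0.    0.    0.001]
```

>>> inch_along(ticks={"aperture": [0,0,0,0,0,0,0,0,0],"tx": [-10,-20,-24,-24,-24,-24,-24,-24,-24],"ty": [-1,-2,-2,-2,-2,-2,-2,-2,-2],"tz": [10,25,45,62,71,71,71,71,71],"wx": [0,0,0,0,0,0,0,0,0],"wy": [0,0,0,0,0,0,0,0,0],"wz": [0,0,0,0,0,0,0,0,0]})

```text
time: 18.53
ee_pos: [585.0, -309.3, 259.4]
tcp_rot: [0.001, 0.015, 1.0, -0.0]
contact_force: [0.8, 0.3, -1.2]
opening: 0.318
grip_force: 30.0
```

```bash
python3 - <<'E'
from h import *
w=cam("wrist");t=status.get_state()["ee_pos"];print(t)
print(proj(w,(545.4,-307.6,200)))
for z,r in((-32.4,20),(-7.4,20)): print(z,[proj(w,t+np.array([dx,0,z])).round(1).tolist() for dx in(-r,3-r)])
cv2.imwrite("pics/w8.png",w["img"]);cv2.imwrite("pics/crop7.png",cv2.resize(w["img"][150:300,225:425],(800,600),interpolation=cv2.INTER_CUBIC))
E
```

```text
[ 584.8612798  -309.23940357  259.32578395]
[327.36111701 193.9348173 ]
-32.4 [[325.6, 235.8], [325.8, 241.1]]
-7.4 [[325.7, 248.4], [325.9, 254.3]]
```

View pics/crop7.png

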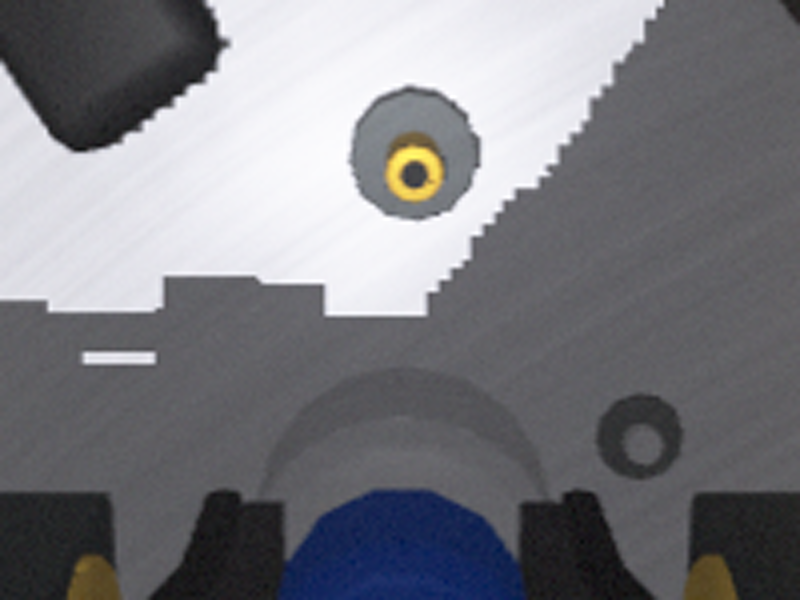

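The tip is at (414,173) in the crop and the skirt's bottom edge is at v=367. The weight therefore has to go about 43 mm in −x and 2 mm in +y, then down to about 10 mm above the tip.

```bash
python3 - <<'E'
from h import *
rows((542.4,-307.1,255),(542.4,-307.1,242.8))
E
```

```text
(542.4, -307.1, 255) [42.5  0.9  4.2] [-0.001  0.002 -0.   ]
(542.4, -307.1, 242.8) [42.5  0.9 16.4] [-0.001  0.002 -0.   ]
```

>>> inch_along(ticks={"aperture": [0,0,0,0,0,0,0,0,0],"tx": [8,18,28,37,41.5,42.5,42.5,42.5,42.5],"ty": [1,1,1.5,1.5,1.5,1.5,1.5,1.5,1.5],"tz": [0,0,0,2,4,4,4,4,4],"wx": [0,0,0,0,0,0,0,0,0],"wy": [0,0,0,0,0,0,0,0,0],"wz": [0,0,0,0,0,0,0,0,0]})

```text
time: 19.33
ee_pos: [542.5, -305.8, 254.0]
tcp_rot: [0.0, 0.015, 1.0, -0.0]
contact_force: [0.0, 0.3, -0.3]
opening: 0.317
grip_force: 30.0
```

```bash
python3 - <<'E'
from h import *
for _ in range(4): t=cam("wrist")
rows((542.4,-307.1,242.8))
E
```

```text
(542.4, -307.1, 242.8) [-0.2 -1.1 11.1] [-0. -0.  0.]
```

>>> inch_along(ticks={"aperture": [0,0,0,0,0,0,0,0,0,0,0,0],"tx": [-0.1,-0.1,-0.1,-0.1,-0.1,-0.1,-0.1,-0.1,-0.1,-0.1,-0.1,-0.1],"ty": [-1,-1,-1,-1,-1,-1,-1,-1,-1,-1,-1,-1],"tz": [2,4,6,8,10,11,11,11,11,11,11,11],"wx": [0,0,0,0,0,0,0,0,0,0,0,0],"wy": [0,0,0,0,0,0,0,0,0,0,0,0],"wz": [0,0,0,0,0,0,0,0,0,0,0,0]})

```text
time: 20.53
ee_pos: [542.1, -307.0, 243.2]
tcp_rot: [0.0, 0.015, 1.0, -0.0]
contact_force: [0.0, -0.2, -2.3]
opening: 0.317
grip_force: 30.0
```

```bash
python3 - <<'E'
from h import *
w=cam("wrist");a=cam("scene");t=status.get_state();print(t["ee_pos"],t["joint_vel"].round(4))
u,v=proj(a,(544,-307,210)).astype(int)
i1=cv2.resize(a["img"][v-30:v+30,u-40:u+40],(533,400),interpolation=cv2.INTER_CUBIC)
cv2.imwrite("pics/crop8.png",i1)
for e in blobs(mask(a,"blue",(u-30,v-40,u+30,v+20))):print(e,onz(a,e[0],253.5))
E
```

```text
[ 542.07087214 -307.0300156   243.09881993] [-0.0005 -0.0002 -0.0017  0.0004 -0.0021 -0.0011  0.0001]
(array([456.6, 306.4]), array([15.2, 21.6]), 170, (449, 295, 16, 23)) [ 541.9 -306.2  253.5]
```

View pics/crop8.png

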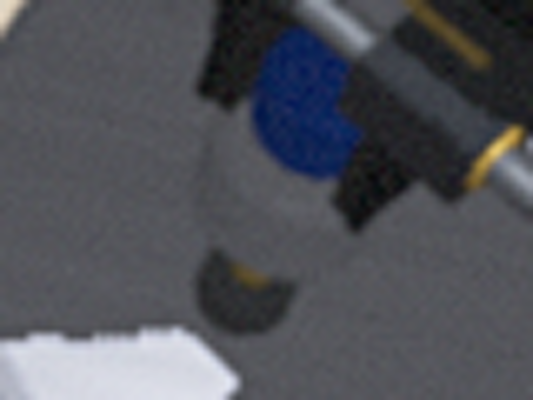

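The scene crop shows the weight clear above the pipe, with brass and collar visible below its skirt at (250,275). One numeric check of the skirt's edges follows.

```bash
python3 - <<'E'
from h import *
a=cam("scene");o=proj(a,(544,-307,210)).astype(int)-[40,30]
th=np.linspace(0,2*np.pi,73)
for z in(210.5,235.5):
    c=np.array([(proj(a,(545.5+20*np.cos(t),-308.4+20*np.sin(t),z))-o)*6.667 for t in th])
    print(z,"pred crop u",c[:,0].min().round(),c[:,0].max().round(),"v",c[:,1].min().round(),c[:,1].max().round())
im=cv2.imread("pics/crop8.png");im=cv2.convertScaleAbs(im,alpha=3,beta=-120);cv2.imwrite("pics/crop9.png",im)
E
```

```text
210.5 pred crop u 189.0 373.0 v 122.0 282.0
235.5 pred crop u 210.0 400.0 v 63.0 226.0
```

View pics/crop9.png

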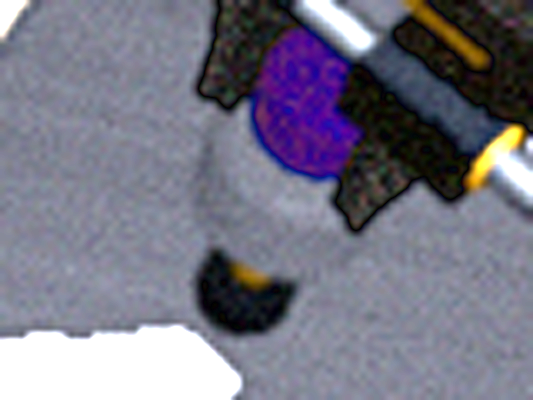

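The skirt's left edge (about 197, predicted 189) and bottom edge (about 285, predicted 282) agree with a centred weight to within about 2 mm. I'm handing in.

```bash
python3 -c "
from workcell import manip, camrig, status, hand_in
s=status.get_state();print(s['time'],s['ee_pos'],s['grip_force'],s['contact_force']);print(hand_in())"
```

```text
20.6833 [ 542.08099672 -306.99747604  243.08446414] 29.99963170965202 [ 0.71830526  1.31548442 -0.84059799]
the job is handed in; nothing more can be done
None
```

I handed the job in at about 20.7 s; hand-in returned no verdict. By my last measurements, the red weight sits home in the red cup and is let go, and the blue weight is held about 10 mm above the vent pipe, centred to about 2 mm.

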